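Put the dried skate tool away in its tray

ROBOT

A 7-joint arm with a two-finger parallel gripper is mounted at the origin on the work surface. World frame = base frame: x ahead of the robot, y to its left, z up, the work surface at z = 0. Lengths are in mm, angles in rad, forces in N, time in s.
With the tool pointing down it reaches from about 425 to 875 mm from the base axis. Payload 8.4 kg.
Tool frame: the origin (TCP) lies midway between the tips of the shut fingers; the grasp point (between the pads) lies 19 mm behind it (env.pinch_z is the distance from the TCP to the grasp point, in mm); y points along the fingers, x is the direction in which the jaws open and shut, and the axes are right-handed (so a half turn about y gives the same grasp; the last joint's range is limited). The gripper opens to 85 mm and grips with 20 to 120 N. Pads are 22 mm wide; open, the fingers measure 114 mm over their backs; the gripper's body (76 mm by 85 mm) begins 54 mm behind the grasp point. The pads swing forward as they close: fully open they stand 13 mm farther back than shut.
Start: joints at [1.205, 0.333, 0.04, 1.465, -0.013, 1.343, -0.059], TCP at [171.348, -626.98, 231.308] pointing down, gripper open.
Joint ranges: [-2.58, 2.58], [-0.38, 2.09], [-1.3, 1.39], [0.25, 2.4], [-1.5, 4.64], [0.08, 2.09], [-2.65, 2.65]. Speed limits (rad/s): [2.22, 2.22, 2.79, 2.79, 3.14, 3.14, 3.14].

INTERFACE

Orientations are given as a rotation vector (axis times angle).
In Python, from cell import env gives the robot as it stands.
- The arm moves only by the shell command python3 -m crank 'ROWS' [FORCE]. ROWS is JSON, one flat list of numbers, 5 for each row, row after row: the gripper command: -1 is shut, 1 is fully open, values between are in proportion, then the shift along the tool's x, y, z as a fraction of full scale, then the turn about the tool's y as a fraction of full scale. A call has 1 to 20 rows; each row is the pose to reach, as a shift and turn from the pose commanded when the call began, along the tool's axes at that moment; what a row does not reach only later rows make up. Full scale, the value 1, is 500 mm for a shift and 90 degrees for a turn. A row lasts 1/8 s, in which the tool goes at most 62.5 mm and 10.7 degrees, less where a joint would pass 70% of its speed; a pose out of reach is approached as far as the arm can. A call with a number of a shift or a turn outside -1 to 1 is refused whole. A call with a gripper value outside its range is refused whole. The fingers move at their own pace and stop on an object; FORCE is the grip in N (left out, the last holds). Time passes only in rows, so rows that repeat a pose let the fingers close. It gives the time, the measured TCP pose, the force and the opening at its end, in the units of the state.
- env.read_state(): the state, without advancing time (a new reading comes with each control period).
- env.get_image(name): name is "scene" or "top" or "wrist"; returns the picture (400x640x3 uint8, blue, green, red); there is no depth.
- env.camera_params(name): a dict with "K" (3x3 intrinsics, pixels), "rvec" (rotation vector, rad) and "tvec" (3), from world to camera coordinates, as OpenCV has them. Camera axes: x right, y down, z forward; pixel columns grow to the right and rows downward; lengths in mm; the calibration is good to about 2 mm. A picture is of the moment at which its call begins: read the wrist's pose just before it. camera_params takes no time and is no camera call; for the wrist camera it gives the pose at the moment of the call.
- env.job_done(): hands the job in, once; it reports no verdict.
The state is a dict: "clock": time; "joints": joint angles; "qd": joint speeds; "effort": joint torques, N m; "ee_pos": TCP position; "tool_rot": TCP orientation; "wrist_force": force on the tool from outside, world axes, zero at the start; "torque": the same for the moment, N m; "opening": opening from 0.0 (shut) to 1.0 (fully open).
Only numpy, scipy, OpenCV 4.12 (cv2) and the standard library are available. Lean on these libraries where they do the work, as an engineer would, in place of code of your own. Each camera call takes 0.05 s, during which the arm holds its last target.

TASK

The skate tool has dried standing on edge in the drying rack. Lift it out and lay it down flat on the white tiles, letting go of it, then take it again across its handle and lay it flat in its shaped pocket in the tool tray, big head in the long bay, down on the pocket's floor. Do not let it drop, and leave the brush, the jar and the bearing puller where they are.

Things in the scene. Friction and masses are not known exactly. Their poses are not given: they have to be found in the camera images.
- tool_center (a point): Skate tool: flat yellow plastic dumb-bell 130 mm long, 44 wide, 14 thick, about 60 g; point = its centre. Own x along its length to the big head, y through thickness, z across width. Faces alike, either may lie up. Starts on its long edge (y level, z up) in the rack's middle slot, centre 28 mm above the tiles. Lying flat, its centre is 7 mm above what it lies on.
- tool_head (a point): Centre of the tool's big 44 x 44 mm head, 43 mm from its centre along its own x.
- tool_handle (a point): Middle of the tool's plain straight handle (68 mm long, 22 mm wide, 14 mm thick), at -13 mm along the tool's own x; same axes as tool_center.
- tool_end (a point): Centre of the tool's small cross-bar end (18 mm long, 44 mm wide), at -56 mm along the tool's own x. Stood on edge on the tiles (centre at 22 mm) the tool keeps standing; a sideways push near its top tips it over flat.
- rack_floor (a point): Grey plastic drying rack, fixed, 150 x 90 x 28 mm; point = centre of its floor's top, 6 mm above the tiles; x along the slots, z up. Three slots 18 mm wide, 23 mm apart (tool in the middle one), between walls 22 mm high that stand only at x +33 to +59 and -64 to -50 mm of this point; beside the tool's handle there is only flat floor.
- pocket (a point): Tool tray, fixed: dark steel plate 216 x 160 x 5 mm with bright aluminium walls; point = centre of the floor of the tool's pocket, 5 mm above the tiles; x along the pocket to the long bay, z up. Pocket 136 x 50 mm inside (3 mm play all round the tool), walls 4 mm thick, 10 high. From -38 to +28 mm along x it has no side walls, only flat plate 80 mm to either side, for the fingers.
- pocket_long_bay (a point): Point on the pocket's floor where the middle of the big head goes, 43 mm from the pocket's centre; same axes. The long bay's walls reach from +28 to +68 mm from the pocket's centre.
- pocket_short_bay (a point): Point on the pocket's floor where the middle of the cross-bar end goes, 56 mm from the pocket's centre to -x; same axes. The bay reaches from -68 to -44 mm; two stubs (-44 to -38 mm) leave a 29 mm gap for the handle and keep out a tool laid the wrong way round.
- brush_mid (a point): Small wooden brush, about 140 x 24 x 10 mm along its own y, lying loose in a groove across the tray (+94 to +136 mm along x from the pocket's centre, walls 10 mm high); its middle, 5 mm above the tray plate. Stays there.
- jar_mid (a point): Brown glass jar with a tin lid, 60 mm across, 75 mm tall, standing loose; point half-way up on its axis. Stays there.
- puller_mid (a point): Red anodized bearing puller, standing loose, 73 mm tall, foot 38 mm across, T-bar 60 mm long on top; point half-way up on its axis. Stays there. Behind it and the jar stands a fixed cream bearing spinner, 150 mm tall, front face at x = 0.75 m or beyond.
Not all that is in view belongs to the job. There is more than one size of the part that bears tool_center; the job needs the smallest.

How it is judged:
By the outcome, as a careful person would: the job done as asked, in the order asked, and still so for the second after the job is handed in, with the robot touching nothing.
It also fails if it takes over 58 s, if anything falls off the work surface, if the arm or the gripper's body presses on something with over 40 N, if the wrist force passes 120 N, or if a joint passes its speed limit or range.

## Working session

There is one attempt and no reset: what is moved stays moved. The work goes in short steps, Python scripts to look and compute and a shell command to move; the robot and the scene stay as the last step left them, time stands still between calls to the robot, and variables do not carry over. Pictures are saved under pics/ and viewed, and the job is handed in when it is done.

```bash
ls; mkdir -p pics; python3 - <<'E'
from cell import env
import cv2,numpy as np
s=env.read_state();print({k:np.round(v,3).tolist() for k,v in s.items()},env.pinch_z)
for n in("scene","top"):
    cv2.imwrite(f"pics/{n}0.png",env.get_image(n)); p=env.camera_params(n);print(n,p)
E
```

```text
pics
{'clock': 0.0, 'joints': [1.205, 0.334, 0.04, 1.466, -0.013, 1.343, -0.059], 'qd': [0.001, 0.0, 0.002, 0.002, 0.001, 0.0, 0.001], 'effort': [-0.0, -65.856, 1.365, -40.556, 0.017, 0.013, -0.0], 'ee_pos': [171.212, -626.58, 230.427], 'tool_rot': [-1.323, 1.011, -1.009], 'wrist_force': [-0.426, -0.133, -0.278], 'torque': [0.034, -0.001, -0.031], 'opening': 0.997} 18.700000000000003
scene {'K': array([[374.98778373,   0.        , 318.2450381 ],
       [  0.        , 374.98778373, 197.50143769],
       [  0.        ,   0.        ,   1.        ]]), 'rvec': array([ 0.96032884,  2.42852352, -1.11127648]), 'tvec': array([ 430.52834155, -131.68490661, 1138.88375462])}
top {'K': array([[457.76032271,   0.        , 324.42728101],
       [  0.        , 457.76032271, 192.00381991],
       [  0.        ,   0.        ,   1.        ]]), 'rvec': array([ 2.14153014, -2.11438648,  0.1995533 ]), 'tvec': array([-105.83747653,  508.50258665, 1397.20059301])}
```

View pics/scene0.png

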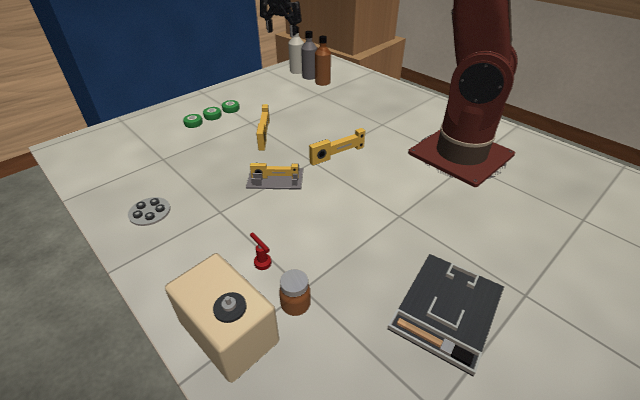

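View pics/top0.png

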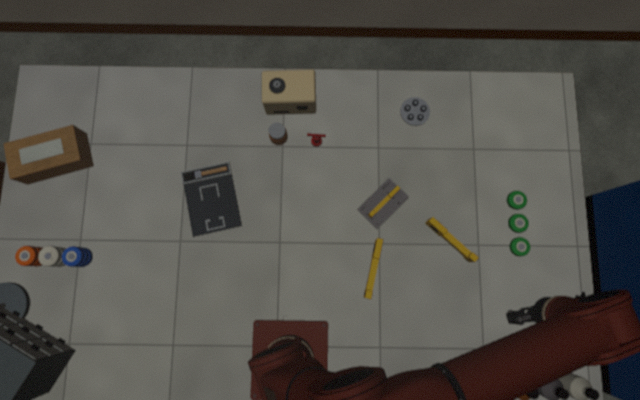

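The scene shows three yellow tools: the smallest stands in the grey rack at top px (383,203), with bigger ones at (375,268) and (452,240). The tray is at (211,200), the jar at (278,133) and the puller at (316,140). I'll zoom in next.

```bash
cat > h.py <<'E'
import numpy as np,cv2
from cell import env
def cam(n):
    p=env.camera_params(n);R,_=cv2.Rodrigues(p["rvec"]);return p["K"],R,p["tvec"]
def w(n,uv,z,c=None):
    K,R,t=c or cam(n);d=R.T@np.linalg.solve(K,np.array([*uv,1.]));o=-R.T@t
    return o+d*(z-o[2])/d[2]
def px(n,P,c=None):
    K,R,t=c or cam(n);q=K@(R@np.array(P,float)+t);return q[:2]/q[2]
def crop(src,x0,y0,x1,y1,k,out):
    im=cv2.imread(src)[y0:y1,x0:x1];cv2.imwrite(out,cv2.resize(im,None,fx=k,fy=k,interpolation=cv2.INTER_CUBIC))
E
python3 - <<'E'
from h import *
crop("pics/top0.png",345,165,425,240,10,"pics/rack_t.png"); 
crop("pics/top0.png",170,150,260,245,6,"pics/tray_t.png")
crop("pics/scene0.png",230,150,320,200,8,"pics/rack_s.png")
crop("pics/scene0.png",380,240,520,380,4,"pics/tray_s.png")
for n in [(383,203),(211,200),(278,133),(316,140),(290,92)]: print(n,w("top",n,10).round())
K,R,t=cam("wrist");print(-R.T@t,R)
E
```

```text
(383, 203) [ 483. -289.   10.]
(211, 200) [486. 266.  10.]
(278, 133) [713.  57.  10.]
(316, 140) [691. -69.  10.]
(290, 92) [858.  21.  10.]
[ 251.16050705 -604.10329961  373.2259033 ] [[ 0.26217084 -0.96502076 -0.00117622]
 [-0.91429522 -0.24877965  0.31964501]
 [-0.30875669 -0.08272619 -0.94753664]]
```

```bash
python3 - <<'E'
import cv2,numpy as np
a=[cv2.imread(f"pics/{n}.png") for n in("rack_t","rack_s","tray_t","tray_s")]
for n,i in zip("abcd",a):print(n,i.shape)
E
```

```text
a (750, 800, 3)
b (400, 720, 3)
c (570, 540, 3)
d (560, 560, 3)
```

View pics/rack_t.png

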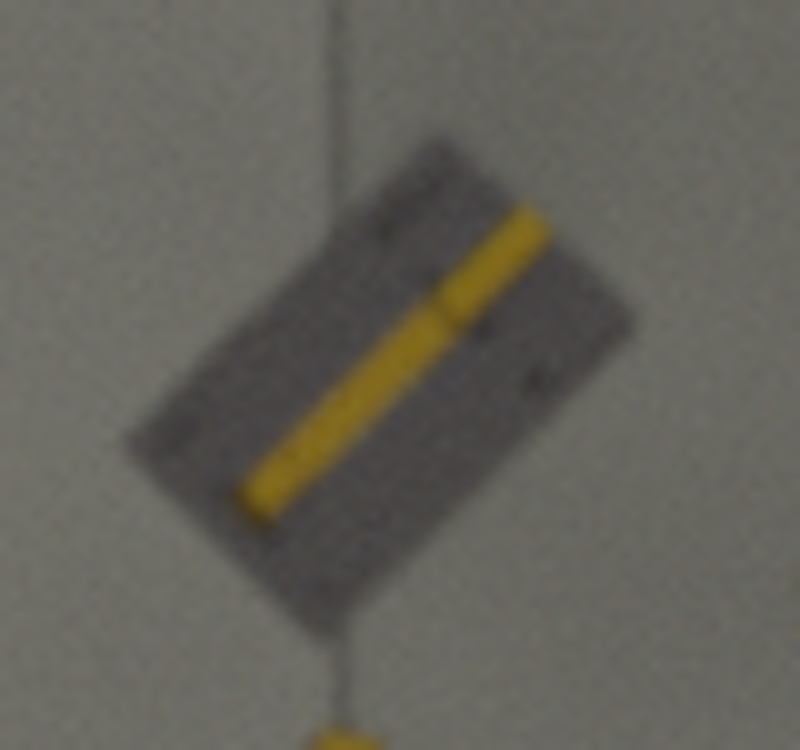

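View pics/rack_s.png

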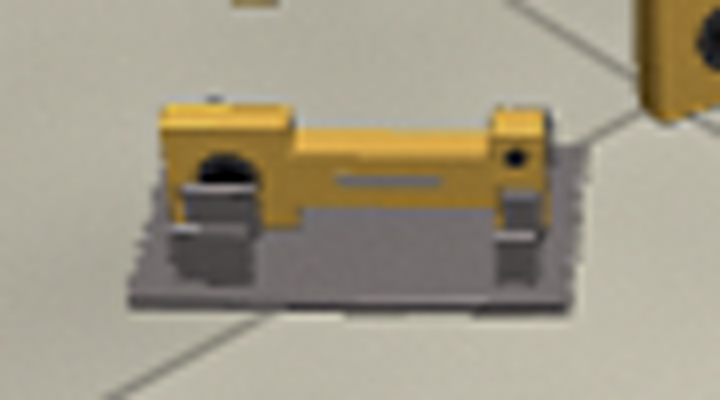

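View pics/tray_t.png

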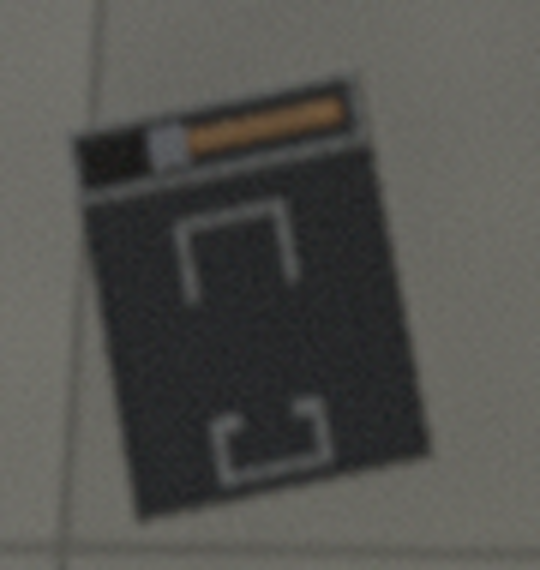

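View pics/tray_s.png

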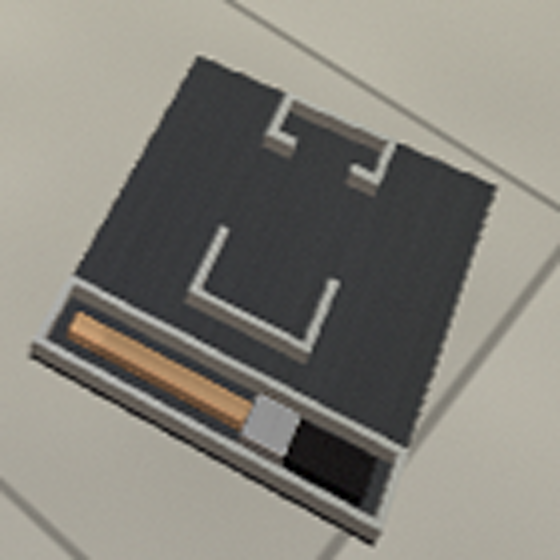

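The top and scene views agree: the big head is at the rack's upper-right end in the top view, about px (399,187). The pocket's long bay is nearer the brush. Now the rough poses and the tool axes.

```bash
python3 - <<'E'
from h import *
from scipy.spatial.transform import Rotation as Ro
s=env.read_state();print(Ro.from_rotvec(s["tool_rot"]).as_matrix().round(3))
c=cam("top")
T=lambda q,z:w("top",(345+q[0]/10,165+q[1]/10),z,c)
C=np.array([T(q,6) for q in[(130,440),(440,135),(635,320),(325,635)]])
C2=C.mean(0);print("rack",C.round(),C2.round(),[np.linalg.norm(C[i]-C[i-1]).round() for i in range(4)])
a=C[1]-C[0]+C[2]-C[3];print("rack yaw",np.degrees(np.arctan2(a[1],a[0])))
h=T((535,222),50);e=T((257,500),50);d=h-e;print("tool",h,e,np.linalg.norm(d),(h+e)/2,np.degrees(np.arctan2(d[1],d[0])))
T=lambda q,z:w("top",(170+q[0]/6,150+q[1]/6),z,c)
P=np.array([T(q,15) for q in[(178,225),(288,200),(328,472),(226,485)]]);print("pocket",P.round())
A=(P[0]+P[1])/2;B=(P[2]+P[3])/2;d=A-B;print(np.linalg.norm(d),(A+B)/2,np.degrees(np.arctan2(d[1],d[0])))
E
```

```text
[[ 0.264 -0.     0.965]
 [-0.965  0.001  0.264]
 [-0.001 -1.    -0.   ]]
rack [[ 463. -208.    6.]
 [ 565. -310.    6.]
 [ 504. -372.    6.]
 [ 401. -271.    6.]] [ 483. -290.    6.] [np.float64(88.0), np.float64(144.0), np.float64(87.0), np.float64(145.0)]
rack yaw -44.616943924007806
tool [ 527.74585135 -332.9350387    50.        ] [ 438.18024865 -244.5984757    50.        ] 125.79882968439253 [ 482.96305   -288.7667572   50.       ] -44.60417757205428
pocket [[525. 303.  15.]
 [540. 245.  15.]
 [393. 216.  15.]
 [386. 269.  15.]]
146.4241527094767 [460.84922325 258.2276502   15.        ] 12.431959138846887
```

```bash
python3 -m crank '[1,-0.488,0,0.78,0.667, 1,-0.488,0,0.78,0.667, 1,-0.488,0,0.78,0.667, 1,-0.488,0,0.78,0.667, 1,-0.488,0,0.78,0.667, 1,-0.488,0,0.78,0.667, 1,-0.488,0,0.78,0.667, 1,-0.488,0,0.78,0.667, 1,-0.488,0,0.78,0.667, 1,-0.488,0,0.78,0.667]'
python3 - <<'E'
from h import *
from scipy.spatial.transform import Rotation as Ro
s=env.read_state();print(s["clock"],s["ee_pos"],Ro.from_rotvec(s["tool_rot"]).as_matrix().round(3),s["joints"],s["qd"])
c=cam("wrist");cv2.imwrite("pics/w1.png",env.get_image("wrist"));np.savez("w1.npz",K=c[0],R=c[1],t=c[2])
E
```

```text
clock: 1.35
ee_pos: [482.6, -289.4, 231.0]
tool_rot: [-0.733, 1.758, -1.757]
wrist_force: [0.0, -0.2, -0.1]
opening: 0.999
1.35 [ 482.60938371 -289.38256858  230.95868171] [[-0.704 -0.001  0.71 ]
 [-0.71  -0.    -0.704]
 [ 0.001 -1.    -0.001]] [ 0.60246739  0.1658732  -0.15943315  1.67443109  0.02767893  1.30427337
 -1.91426788] [ 0.01875208 -0.00393945  0.01768489  0.00050883 -0.0009459  -0.00029138
 -0.00027998]
```

View pics/w1.png

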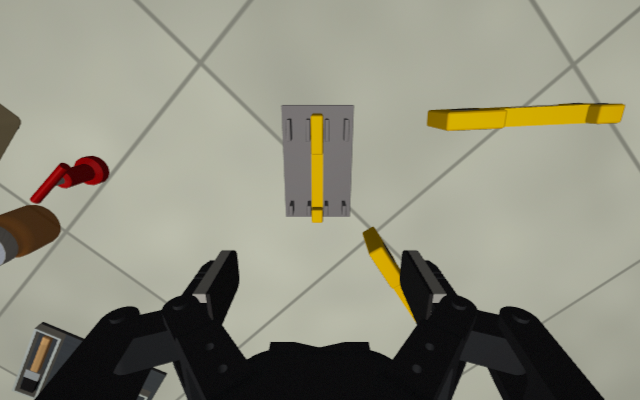

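The tool stands in the middle slot with its head up in the image. It runs from about px (317,113) to (317,222), between the walls. I'll measure it precisely.

```bash
python3 - <<'E'
from h import *
d=np.load("w1.npz");c=(d["K"],d["R"],d["t"])
im=cv2.imread("pics/w1.png");hsv=cv2.cvtColor(im,cv2.COLOR_BGR2HSV)
m=cv2.inRange(hsv,(18,120,90),(35,255,255));m[:,:295]=0;m[:,340:]=0;m[:100]=0;m[226:]=0
for r in range(108,226,3):
    x=np.where(m[r])[0]
    if len(x):print(r,x.min(),x.max(),end=' | ')
print()
crop("pics/w1.png",275,95,360,230,5,"pics/w1c.png")
E
```

```text
114 312 320 | 117 311 322 | 120 310 322 | 123 310 322 | 126 310 322 | 129 310 322 | 132 310 322 | 135 310 322 | 138 310 322 | 141 311 322 | 144 311 322 | 147 311 322 | 150 311 322 | 153 311 322 | 156 311 322 | 159 311 322 | 162 311 322 | 165 311 322 | 168 311 322 | 171 311 322 | 174 311 322 | 177 311 322 | 180 311 322 | 183 311 322 | 186 311 322 | 189 311 322 | 192 311 322 | 195 311 322 | 198 311 322 | 201 311 322 | 204 311 322 | 207 311 322 | 210 311 322 | 213 311 322 | 216 312 322 | 219 312 322 | 222 313 321 |
```

View pics/w1c.png

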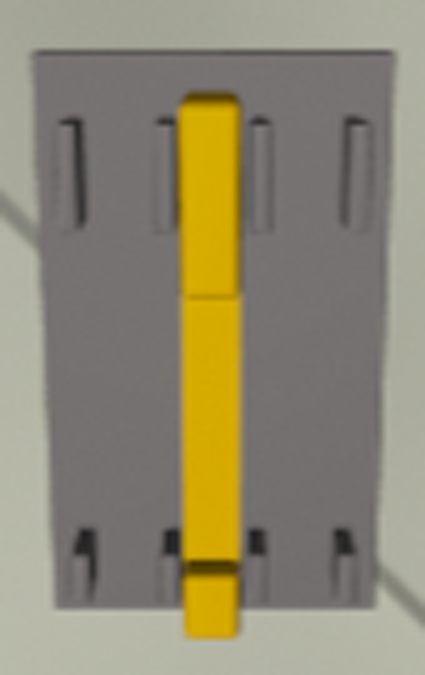

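```bash
python3 - <<'E'
from h import *
d=np.load("w1.npz");c=(d["K"],d["R"],d["t"])
f=lambda u,v,z:w("",(u,v),z,c)
a=f(316.6,114.3,50);b=f(316.8,154,50);g=f(317.2,209.6,50);e=f(317.3,222,50)
u=(a-e)/np.linalg.norm(a-e)
print("head",np.degrees(np.arctan2(u[1],u[0])),np.linalg.norm(a-e),np.linalg.norm(a-b),np.linalg.norm(e-g))
print("ctr",(a+e)/2, b-21*u, g+47*u)
C=np.array([f(275+x/5,95+y/5,6) for x,y in[(35,52),(393,52),(375,607),(55,607)]])
print("rack",C.mean(0),[np.linalg.norm(C[i]-C[i-1]).round(1) for i in range(4)]);q=C[0]+C[1]-C[2]-C[3];print(np.degrees(np.arctan2(q[1],q[0])))
E
```

```text
head -44.62630277018718 129.09736073915826 43.9106347839222 16.581591278933946
ctr [ 486.65781866 -288.50040838   50.        ] [ 486.44709783 -288.19871575   50.        ] [ 485.9862478  -287.80409409   50.        ]
rack [ 485.08751281 -288.2982204     6.        ] [np.float64(148.7), np.float64(88.6), np.float64(148.7), np.float64(89.9)]
-44.82721024832988
```

```bash
python3 -m crank '[0.3,-0.007,0.1,0.004,0, 0.3,-0.007,0.2,0.004,0, 0.3,-0.007,0.3,0.004,0, 0.3,-0.007,0.36,0.004,0, 0.3,-0.007,0.39,0.004,0, 0.3,-0.007,0.42,0.004,0, 0.3,-0.007,0.438,0.004,0, 0.3,-0.007,0.438,0.004,0]'
python3 - <<'E'
from h import *
cv2.imwrite("pics/w2.png",env.get_image("wrist"))
E
```

```text
clock: 2.4
ee_pos: [487.1, -287.8, 12.3]
tool_rot: [-0.733, 1.757, -1.757]
wrist_force: [-0.6, 0.6, 0.6]
opening: 0.652
```

View pics/w2.png

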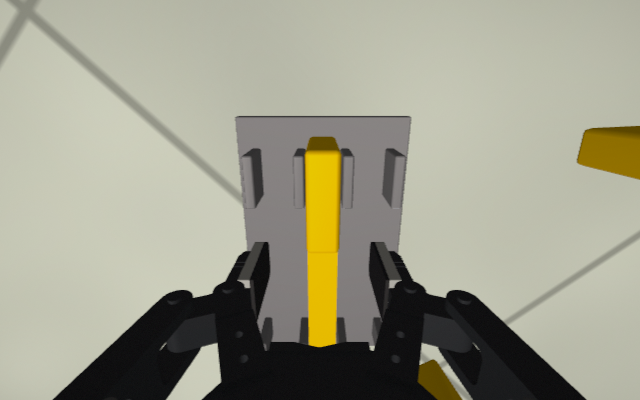

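The handle sits centred between the pads: pads at columns 265 and 376, tool at 321. I'll close and lift slowly.

```bash
python3 -m crank '[-1,0,0,0,0, -1,0,0,0,0, -1,0,0,0,0, -1,0,0,0,0, -1,0,0,0,0, -1,0,0,0,0, -1,0,0,0,0]' 50
python3 -m crank '[-1,0,-0.02,0,0, -1,0,-0.05,0,0, -1,0,-0.09,0,0, -1,0,-0.15,0,0, -1,0,-0.2,0,0, -1,0,-0.2,0,0]'
python3 - <<'E'
from h import *
cv2.imwrite("pics/w3.png",env.get_image("wrist"))
cv2.imwrite("pics/s3.png",env.get_image("scene"))
cv2.imwrite("pics/m3.png",np.hstack([cv2.resize(cv2.imread("pics/w3.png"),(400,250)),cv2.resize(cv2.imread("pics/s3.png")[100:225,200:400],(400,250))]))
E
```

```text
clock: 3.32
ee_pos: [487.5, -287.9, 12.9]
tool_rot: [-0.732, 1.756, -1.758]
wrist_force: [-1.1, 1.2, 5.8]
opening: 0.153
clock: 4.08
ee_pos: [488.5, -288.4, 115.2]
tool_rot: [-0.729, 1.753, -1.76]
wrist_force: [-0.5, -0.1, -0.1]
opening: 0.149
```

View pics/m3.png

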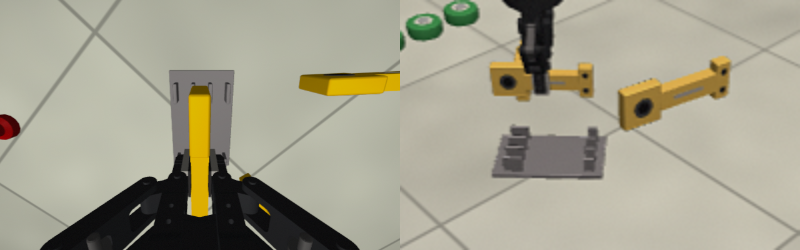

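It's held level and clear of the rack. I'll carry it to free tiles near (500,-20) and turn it to the pocket's heading.

```bash
python3 -m crank '[-1,-0.397,0,-0.36,-0.633, -1,-0.397,0,-0.36,-0.633, -1,-0.397,0,-0.36,-0.633, -1,-0.397,0,-0.36,-0.633, -1,-0.397,0,-0.36,-0.633, -1,-0.397,0,-0.36,-0.633, -1,-0.397,0,-0.36,-0.633, -1,-0.397,0.1,-0.36,-0.633, -1,-0.397,0.18,-0.36,-0.633, -1,-0.397,0.18,-0.36,-0.633]'
python3 - <<'E'
from h import *
from scipy.spatial.transform import Rotation as Ro
s=env.read_state();print(s["clock"],s["ee_pos"],Ro.from_rotvec(s["tool_rot"]).as_matrix().round(3),s["joints"])
c=cam("wrist");cv2.imwrite("pics/w4.png",env.get_image("wrist"))
E
```

```text
clock: 5.42
ee_pos: [496.1, -20.3, 19.6]
tool_rot: [-1.305, 1.057, -1.048]
wrist_force: [0.2, 0.1, 0.5]
opening: 0.154
5.425 [496.1443067  -20.33310007  19.57428323] [[ 0.21  -0.007  0.978]
 [-0.978  0.001  0.21 ]
 [-0.002 -1.    -0.006]] [ 0.34764396  0.28988178 -0.44066579  2.02573276  0.15914944  0.86519268
 -1.54061254]
```

View pics/w4.png

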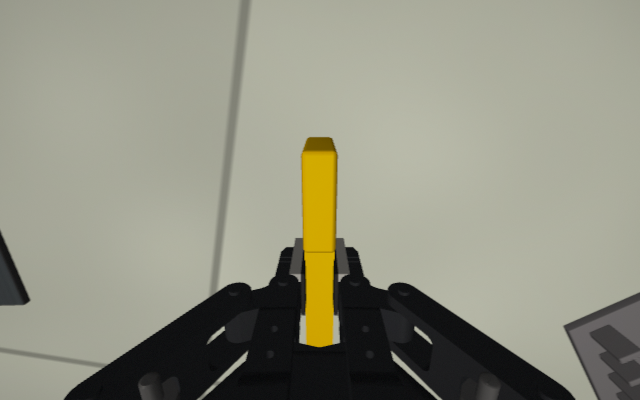

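```bash
python3 -m crank '[-1,0,0.008,0,0, -1,0,0.014,0,0, -1,0,0.018,0,0, -1,0,0.02,0,0, -1,0,0.02,0,0]'; python3 -c "
from h import *
print(env.read_state()['wrist_force'])"
```

```text
clock: 6.1
ee_pos: [499.0, -20.0, 12.4]
tool_rot: [-1.303, 1.051, -1.051]
wrist_force: [-0.2, -0.4, -0.5]
opening: 0.15
[-0.21090127 -0.395317   -0.48870143]
```

```bash
python3 -m crank '[-1,0,0.004,0,0, -1,0,0.006,0,0, -1,0,0.008,0,0, -1,0,0.008,0,0, -1,0,0.008,0,0]'
```

```text
clock: 6.72
ee_pos: [499.0, -20.0, 8.3]
tool_rot: [-1.303, 1.051, -1.051]
wrist_force: [0.7, 0.9, -1.0]
opening: 0.156
```

```bash
python3 -m crank '[-1,0,0.002,0,0, -1,0,0.002,0,0, -1,0,0.002,0,0]';python3 -m crank '[-1,0,0.002,0,0, -1,0,0.002,0,0, -1,0,0.002,0,0]'
```

```text
clock: 7.1
ee_pos: [499.0, -20.0, 7.3]
tool_rot: [-1.303, 1.051, -1.051]
wrist_force: [-0.9, 0.3, -0.9]
opening: 0.158
clock: 7.48
ee_pos: [499.1, -20.0, 6.9]
tool_rot: [-1.303, 1.05, -1.051]
wrist_force: [-3.0, 1.1, 7.7]
opening: 0.155
```

The wrist force rises to about 8 N at TCP z 6.9, so the tool is on the tiles. I'll release gently.

```bash
python3 -m crank '[-0.55,0,0,0,0, -0.45,0,0,0,0, -0.35,0,0,0,0, -0.2,0,0,0,0, -0.1,0,0,0,0, 0.1,0,0,0,0]'
python3 - <<'E'
from h import *
cv2.imwrite("pics/w5.png",env.get_image("wrist"))
E
```

```text
clock: 8.22
ee_pos: [499.0, -20.0, 6.3]
tool_rot: [-1.303, 1.051, -1.051]
wrist_force: [0.6, 0.1, 1.1]
opening: 0.548
```

View pics/w5.png

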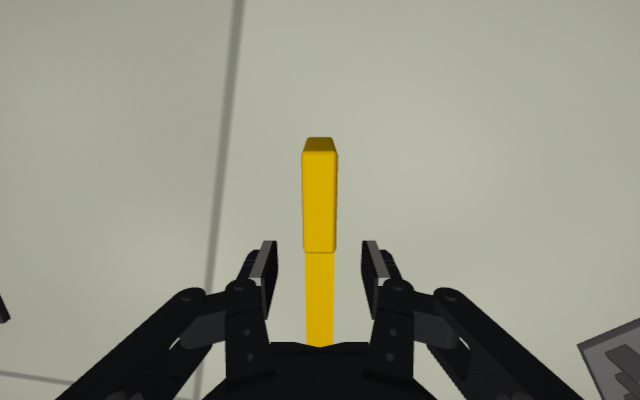

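It stands freely. Next I'll open, rise a little, shift toward the head, and push slowly sideways near the top with the +x finger, toward +y.

```bash
python3 -m crank '[1,0,-0.01,0,0, 1,0,-0.03,0,0, 1,0,-0.03,0,0, 1,0,-0.03,0.03,0, 1,0,-0.03,0.056,0, 1,0,-0.03,0.056,0, 1,-0.02,-0.03,0.056,0, 1,-0.04,-0.03,0.056,0, 1,-0.05,-0.03,0.056,0, 1,-0.055,-0.03,0.056,0, 1,-0.055,-0.03,0.056,0]'
python3 - <<'E'
from h import *
cv2.imwrite("pics/w6.png",env.get_image("wrist"))
E
```

```text
clock: 9.65
ee_pos: [520.5, 12.8, 21.4]
tool_rot: [-1.303, 1.05, -1.051]
wrist_force: [-0.3, 0.4, -0.4]
opening: 0.999
```

View pics/w6.png

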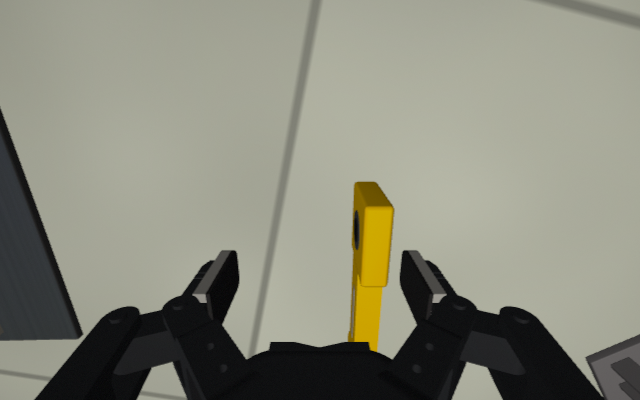

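The tool stands with its right face at column about 390, and the pad is just clear at column 403. I'll push slowly.

```bash
python3 -m crank '[1,-0.008,0,0,0, 1,-0.014,0,0,0, 1,-0.019,0,0,0, 1,-0.024,0,0,0, 1,-0.029,0,0,0, 1,-0.034,0,0,0, 1,-0.039,0,0,0, 1,-0.044,0,0,0, 1,-0.044,0,0,0]'
python3 - <<'E'
from h import *
cv2.imwrite("pics/w7.png",env.get_image("wrist"))
E
```

```text
clock: 10.82
ee_pos: [515.8, 34.5, 21.3]
tool_rot: [-1.303, 1.05, -1.05]
wrist_force: [0.3, 0.2, -0.4]
opening: 1.002
```

View pics/w7.png

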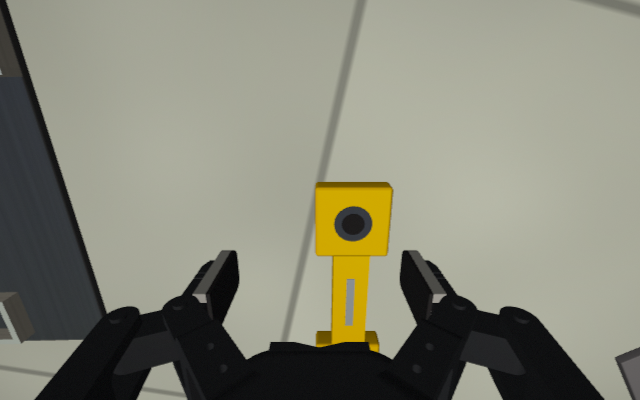

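It lies flat, head px (353,223), with the fingers clear of it. I'll rise and measure.

```bash
python3 -m crank '[1,0,-0.05,0,0, 1,0,-0.15,0,0, 1,0,-0.25,-0.05,0, 1,0,-0.3,-0.1,0, 1,0,-0.3,-0.1,0, 1,0,-0.3,-0.1,0]'
python3 - <<'E'
from h import *
from scipy.spatial.transform import Rotation as Ro
s=env.read_state();print(s["ee_pos"],Ro.from_rotvec(s["tool_rot"]).as_matrix().round(3))
c=cam("wrist");cv2.imwrite("pics/w8.png",env.get_image("wrist"));np.savez("w8.npz",K=c[0],R=c[1],t=c[2])
E
```

```text
clock: 11.62
ee_pos: [467.1, 23.5, 170.9]
tool_rot: [-1.303, 1.051, -1.051]
wrist_force: [-0.2, 0.2, -0.3]
opening: 0.996
[467.1353652   23.52045947 170.8932421 ] [[ 0.211 -0.     0.977]
 [-0.977 -0.     0.211]
 [ 0.    -1.    -0.   ]]
```

View pics/w8.png

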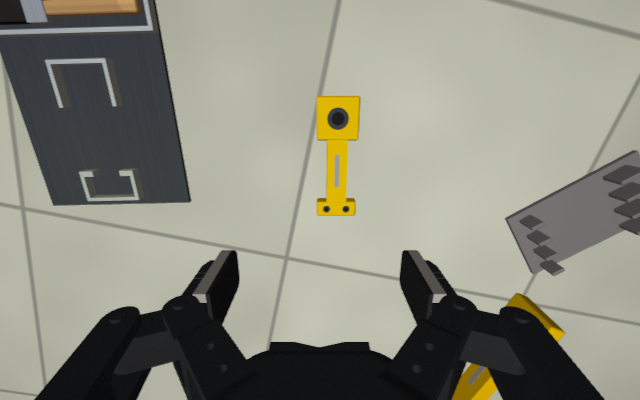

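The view shows the tool at px (317-360, 97-216) and the whole pocket at (45-155, 57-205). I'll zoom in on both.

```bash
python3 - <<'E'
from h import *
crop("pics/w8.png",300,85,375,225,4,"pics/a.png");crop("pics/w8.png",35,45,165,215,4,"pics/b.png")
a=cv2.imread("pics/a.png");b=cv2.imread("pics/b.png");a=cv2.copyMakeBorder(a,0,b.shape[0]-a.shape[0],0,0,cv2.BORDER_CONSTANT)
cv2.imwrite("pics/ab.png",np.hstack([b,a])[:600]);print(b.shape)
E
```

```text
(680, 520, 3)
```

```bash
python3 -c "
import cv2;b=cv2.imread('pics/b.png');print(b.shape)
i=cv2.imread('pics/ab.png');print(i.shape)"
```

```text
(680, 520, 3)
(600, 820, 3)
```

View pics/ab.png

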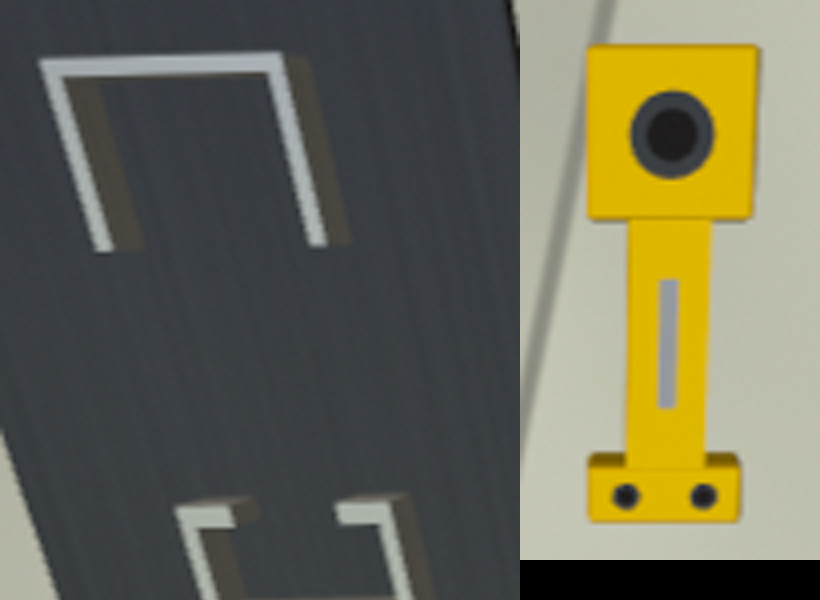

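```bash
python3 - <<'E'
from h import *
crop("pics/w8.png",70,160,150,210,8,"pics/b2.png")
E
```

```text
(no output)
```

View pics/b2.png

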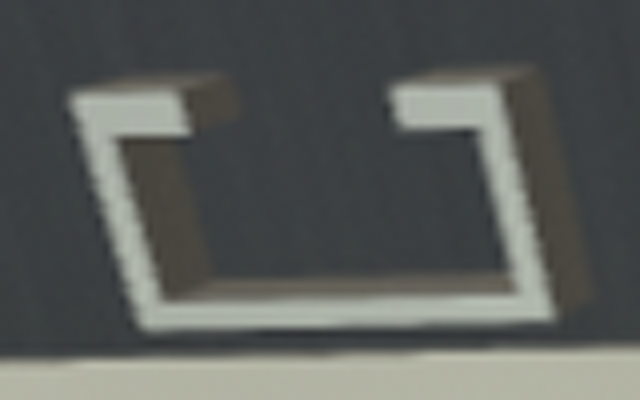

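```bash
cat > fit.py <<'E'
from h import *
from scipy.optimize import least_squares
def fit(obs,z,c,x0):
    # obs: list of (u,v,x|None,y|None); returns X,Y,heading
    P=[w("",(o[0],o[1]),z,c)[:2] for o in obs]
    def r(p):
        co,si=np.cos(p[2]),np.sin(p[2]);out=[]
        for q,o in zip(P,obs):
            d=q-p[:2];l=(co*d[0]+si*d[1],-si*d[0]+co*d[1])
            for k in(0,1):
                if o[2+k] is not None: out.append(l[k]-o[2+k])
        return out
    s=least_squares(r,x0);print("res",np.round(s.fun,1));return s.x[0],s.x[1],np.degrees(s.x[2])
E
python3 - <<'E'
from fit import *
d=np.load("w8.npz");c=(d["K"],d["R"],d["t"])
t=lambda x,y,a,b:(300+(x-520)/4-.4,85+y/4-.4,a,b)
T=[t(587,46,65,22),t(757,46,65,-22),t(752,219,21,-22),t(587,219,21,22),t(588,467,-47,22),t(740,467,-47,-22),t(588,522,-65,22),t(740,522,-65,-22)]
print("tool",fit(T,14,c,[520,20,.2]))
p=lambda x,y,a,b:(35+x/4-.4,45+y/4-.4,a,b)
q=lambda x,y,a,b:(70+x/8-.45,160+y/8-.45,a,b)
P=[p(39,60,72,29),p(281,53,72,-29),p(98,252,28,29),p(115,250,28,25),p(310,246,28,-25),p(327,244,28,-29),
q(70,96,-38,29),q(180,92,-38,14.5),q(388,87,-38,-14.5),q(500,83,-38,-29),q(143,330,-72,29),q(556,318,-72,-29)]
print("pocket",fit(P,15,c,[460,258,.2]))
E
```

```text
res [-0.8 -0.7 -0.8  0.9  0.4  0.3  0.5 -0.5 -0.4 -0.5 -0.5  0.8  0.8 -0.4
  0.8  0.2]
tool (np.float64(492.678724965276), np.float64(10.838355482520285), np.float64(12.210924091790107))
res [-0.2  0.1 -0.2 -0.2 -0.2 -0.   0.2 -0.4 -0.1  0.3  0.3 -0.1 -0.2  0.3
 -0.1 -0.2 -0.1  0.5  0.1 -0.2  0.1  0.1  0.4 -0.1]
pocket (np.float64(465.6073407811238), np.float64(261.4791375755592), np.float64(13.5804145230084))
```

The residuals are under 1 mm: tool at (492.7, 10.8) heading 12.2°, pocket at (465.6, 261.5) heading 13.6°. Now the regrasp across the handle.

```bash
python3 -m crank '[0.3,0.036,0.1,0.039,0, 0.3,0.036,0.2,0.039,0, 0.3,0.036,0.26,0.039,0, 0.3,0.036,0.29,0.039,0, 0.3,0.036,0.31,0.039,0, 0.3,0.036,0.325,0.039,0, 0.3,0.036,0.332,0.039,0, 0.3,0.036,0.332,0.039,0, 0.3,0.036,0.332,0.039,0]'
python3 - <<'E'
from h import *
cv2.imwrite("pics/w9.png",env.get_image("wrist"))
E
```

```text
clock: 12.8
ee_pos: [490.3, 10.2, 5.9]
tool_rot: [-1.302, 1.05, -1.051]
wrist_force: [-0.7, -0.7, -0.1]
opening: 0.652
```

View pics/w9.png

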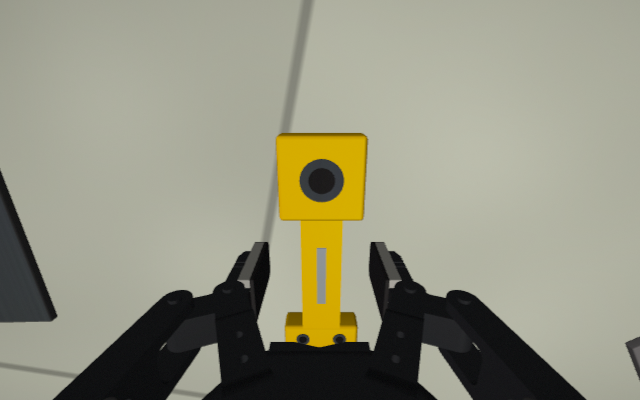

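The handle is centred between the pads, and they clear both the head and the cross-bar. Lower 2 mm more and close.

```bash
python3 -m crank '[0.3,0,0.004,0,0, 0.3,0,0.004,0,0, -1,0,0.004,0,0, -1,0,0.004,0,0, -1,0,0.004,0,0, -1,0,0.004,0,0, -1,0,0.004,0,0, -1,0,0.004,0,0, -1,0,0.004,0,0]' 50
python3 -m crank '[-1,0,-0.01,0,0, -1,0,-0.04,0,0, -1,0,-0.1,0,0, -1,0,-0.16,0,0, -1,0,-0.16,0,0, -1,0,-0.16,0,0]'
python3 - <<'E'
from h import *
cv2.imwrite("pics/w10.png",env.get_image("wrist"))
E
```

```text
clock: 13.98
ee_pos: [490.1, 10.3, 3.6]
tool_rot: [-1.302, 1.05, -1.051]
wrist_force: [-1.4, 0.8, 5.1]
opening: 0.24
clock: 14.72
ee_pos: [489.6, 10.1, 83.3]
tool_rot: [-1.303, 1.051, -1.051]
wrist_force: [0.2, -0.4, -1.2]
opening: 0.238
```

View pics/w10.png

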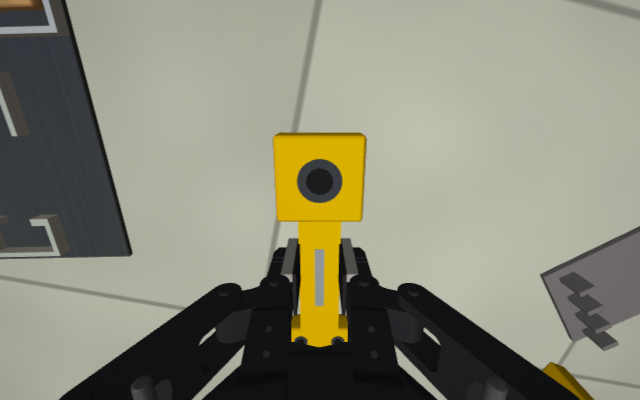

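Held level. Moving over the pocket.

```bash
python3 -m crank '[-1,-0.1,0,0.01,-0.015, -1,-0.2,0,0.02,-0.015, -1,-0.3,0,0.03,-0.015, -1,-0.4,0,0.04,-0.015, -1,-0.501,0,0.054,-0.015, -1,-0.501,0,0.054,-0.015, -1,-0.501,0,0.054,-0.015, -1,-0.501,0,0.054,-0.015, -1,-0.501,0.06,0.054,-0.015, -1,-0.501,0.09,0.054,-0.015, -1,-0.501,0.09,0.054,-0.015, -1,-0.501,0.09,0.054,-0.015]'
python3 - <<'E'
from h import *
from scipy.spatial.transform import Rotation as Ro
s=env.read_state();print(s["ee_pos"],Ro.from_rotvec(s["tool_rot"]).as_matrix().round(4))
c=cam("wrist");cv2.imwrite("pics/w11.png",env.get_image("wrist"));np.savez("w11.npz",K=c[0],R=c[1],t=c[2])
crop("pics/w11.png",220,80,420,230,4,"pics/w11c.png")
E
```

```text
clock: 16.27
ee_pos: [463.7, 260.9, 39.0]
tool_rot: [-1.311, 1.033, -1.033]
wrist_force: [-0.5, -0.5, -0.4]
opening: 0.24
[463.66570147 260.85360816  39.02451114] [[ 2.344e-01  6.000e-04  9.721e-01]
 [-9.721e-01  4.000e-04  2.344e-01]
 [-2.000e-04 -1.000e+00  7.000e-04]]
```

View pics/w11c.png

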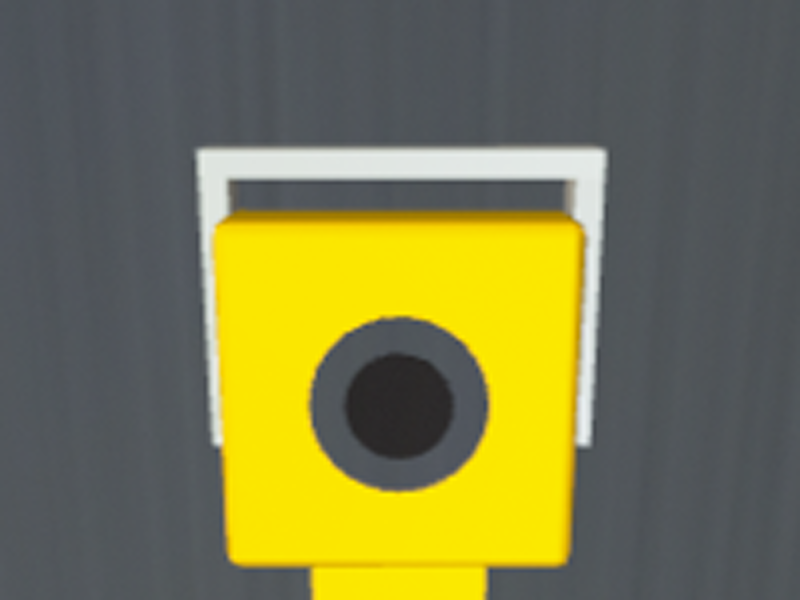

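View pics/w11.png

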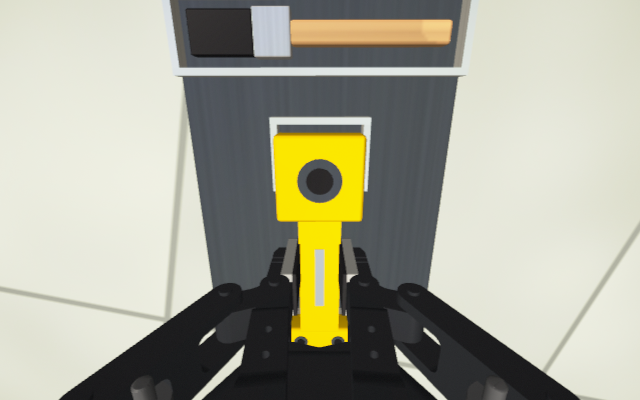

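```bash
python3 - <<'E'
from fit import *
d=np.load("w11.npz");c=(d["K"],d["R"],d["t"])
p=lambda x,y,a,b:(220+x/4-.4,80+y/4-.4,a,b)
print("pocket",fit([p(197,149,72,29),p(606,149,72,-29),p(213,445,28,29),p(591,445,28,-29)],15,c,[460,258,.2]))
for z in(48.4,49.4):print("tool",fit([p(213,222,65,22),p(584,222,65,-22),p(228,566,21,22),p(570,566,21,-22)],z,c,[460,258,.2]))
E
```

```text
res [ 0.1  0.1  0.  -0.  -0.   0.2 -0.1 -0.2]
pocket (np.float64(465.3392077413599), np.float64(261.59159352405777), np.float64(13.528358082204264))
res [-0.3 -0.5 -0.3  0.5  0.3 -0.1  0.3  0.1]
tool (np.float64(466.20668866319613), np.float64(262.298219430797), np.float64(13.517817344564246))
res [-0.4 -0.6 -0.5  0.7  0.5 -0.3  0.4  0.2]
tool (np.float64(466.4769125646159), np.float64(262.3638559967975), np.float64(13.517817000054873))
```

The tool is within 1.2 mm of pocket centre, with equal heading. I'll correct by -1 mm along z and +0.5 mm along x, then lower slowly.

```bash
python3 -m crank '[-1,0.001,0,-0.002,0, -1,0.001,0.015,-0.002,0, -1,0.001,0.03,-0.002,0, -1,0.001,0.04,-0.002,0, -1,0.001,0.046,-0.002,0, -1,0.001,0.052,-0.002,0, -1,0.001,0.055,-0.002,0, -1,0.001,0.055,-0.002,0]'
python3 -m crank '[-1,0,0.002,0,0, -1,0,0.002,0,0, -1,0,0.002,0,0]'
python3 - <<'E'
from h import *
cv2.imwrite("pics/w12.png",env.get_image("wrist"))
crop("pics/w12.png",220,80,420,230,4,"pics/w12c.png")
E
```

```text
clock: 17.32
ee_pos: [462.4, 260.1, 10.8]
tool_rot: [-1.312, 1.033, -1.033]
wrist_force: [0.4, -0.3, -0.3]
opening: 0.237
clock: 17.7
ee_pos: [462.4, 260.1, 9.9]
tool_rot: [-1.312, 1.033, -1.033]
wrist_force: [0.9, 0.1, -0.4]
opening: 0.235
```

View pics/w12c.png

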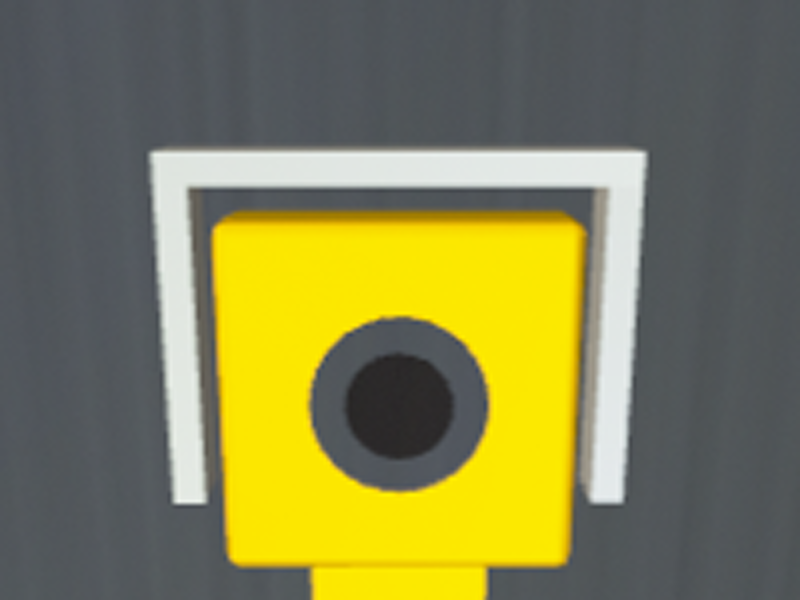

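The head is inside the bay with even gaps on both sides. I'll lower until it touches.

```bash
python3 -m crank '[-1,0,0.002,0,0, -1,0,0.002,0,0, -1,0,0.002,0,0]';python3 -m crank '[-1,0,0.002,0,0, -1,0,0.002,0,0, -1,0,0.002,0,0]'
```

```text
clock: 18.12
ee_pos: [462.3, 260.0, 8.8]
tool_rot: [-1.312, 1.033, -1.033]
wrist_force: [0.6, 0.1, -0.4]
opening: 0.237
clock: 18.5
ee_pos: [462.4, 260.1, 8.6]
tool_rot: [-1.312, 1.033, -1.033]
wrist_force: [-3.9, -2.4, 9.4]
opening: 0.242
```

It touches at TCP z 8.6, as predicted, with 9 N. Releasing, then rising.

```bash
python3 -m crank '[-0.45,0,0,0,0, -0.35,0,0,0,0, -0.2,0,0,0,0, 0,0,0,0,0, 0.2,0,0,0,0, 0.2,0,0,0,0]'
python3 -m crank '[0.2,0,-0.03,0,0, 0.2,0,-0.08,0,0, 0.2,0,-0.16,0,0, 0.2,0,-0.28,0,0, 0.2,0,-0.3,0,0, 0.2,0,-0.3,-0.12,0, 0.2,0,-0.3,-0.16,0, 0.2,0,-0.3,-0.16,0, 0.2,0,-0.3,-0.16,0]'
python3 - <<'E'
from h import *
c=cam("wrist");cv2.imwrite("pics/w13.png",env.get_image("wrist"));np.savez("w13.npz",K=c[0],R=c[1],t=c[2])
for n in("scene","top"):cv2.imwrite(f"pics/{n}13.png",env.get_image(n))
crop("pics/scene13.png",380,240,520,380,4,"pics/s13c.png")
crop("pics/w13.png",265,70,385,220,4,"pics/w13c.png")
E
```

```text
clock: 19.25
ee_pos: [462.4, 260.0, 7.8]
tool_rot: [-1.312, 1.033, -1.033]
wrist_force: [0.5, 0.7, 0.0]
opening: 0.602
clock: 20.38
ee_pos: [385.4, 241.4, 158.1]
tool_rot: [-1.311, 1.033, -1.033]
wrist_force: [0.4, 0.2, -0.2]
opening: 0.598
```

View pics/w13.png

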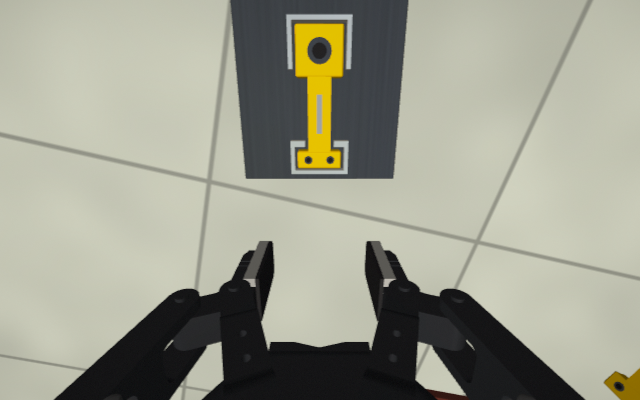

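View pics/w13c.png

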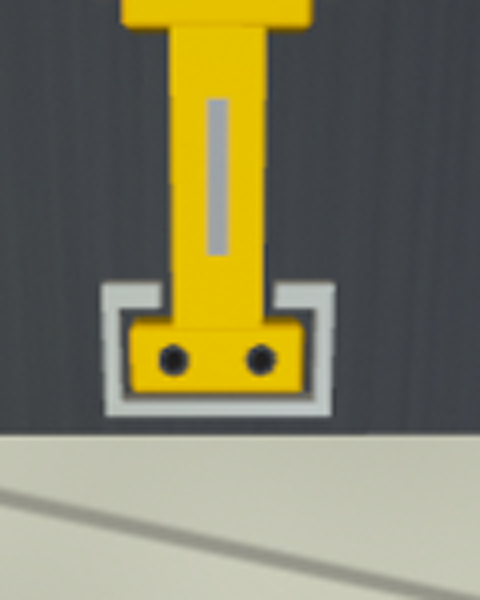

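View pics/scene13.png

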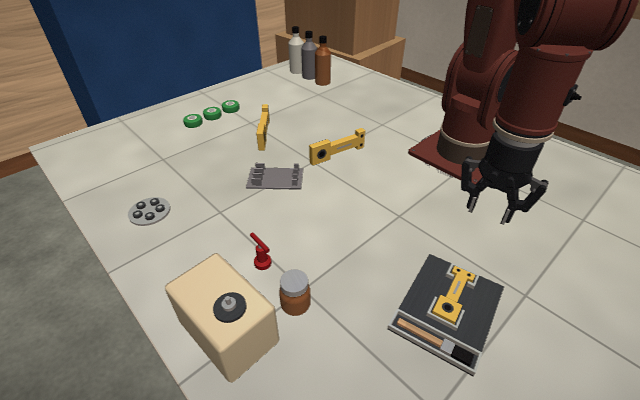

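View pics/top13.png

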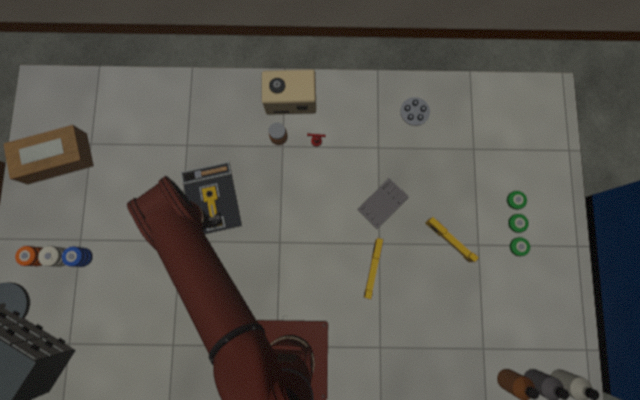

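The tool lies inside the pocket with a gap all round, head in the long bay and cross-bar behind the stubs. The brush, jar and puller sit at the same pixels as at the start, and the gripper is well clear.

```bash
python3 - <<'E'
from cell import env
import cv2,numpy as np
a=cv2.imread("pics/scene0.png").astype(int);b=cv2.imread("pics/scene13.png").astype(int)
for n,(x0,y0,x1,y1) in dict(jar=(275,265,315,318),puller=(245,230,276,272),brush=(390,315,480,372)).items():print(n,np.abs(a-b)[y0:y1,x0:x1].mean())
print(env.job_done())
E
```

```text
jar 6.8713836477987424
puller 7.21326164874552
brush 7.284925276153347
the job is handed in; nothing more can be done
None
```

The smallest skate tool is lying flat in its pocket in the tool tray, big head in the long bay, and I have handed the job in. It took about 20.5 s of the 58 s allowed.

- **Out of the rack:** I gripped the tool by its handle, lifted it out and stood it on edge on clear tiles. I let go, then pushed it slowly near its top until it tipped flat.
- **Into the pocket:** I took it again across the handle and carried it over the tray. The wrist picture showed it about 1 mm off centre and at the same angle as the pocket, so I corrected that before lowering. It touched the floor at 8.6 mm tool height, as predicted, with about 9 N. I then let go and backed the gripper about 150 mm up and 80 mm away.

**Last checks:**
- **Tool:** the wrist picture shows it inside the walls with a gap all round, the cross-bar end behind its stubs. I read this by eye and did not measure it again after letting go.
- **Brush, jar and puller:** they look unmoved in the before and after pictures. Comparing those pictures by brightness gave a small, similar difference of about 7 grey levels at all three, which I took for noise and a lighting change, though I did not check an empty patch to confirm that.
- **Forces:** I saw no wrist force above about 10 N in the readings at the end of each move.

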